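# Seat the lid on the cutlery box and snap its four clips down corner by opposite corner

### The job

Put the green lid on the clear cutlery box and press it down until it sits fully home on the rim, with all its clips still open. Then snap the four white clips down over the rim until each is fully home, one at a time and the second at the corner diagonally opposite the first so that the seal pulls down evenly. Press gently, feeling for each snap, because the clips crack if forced; do not shove the box about and leave everything else where it stands.

Things in the scene. Friction and masses are not known exactly. Their poses are not given: they have to be found in the camera images.
- box: Clear straight-sided box packed with clean cutlery, about 6 kg, on the table. Origin: centre of its underside; z up, y along its long side, x across. Outside 138 (x) x 192 (y) mm, 100 mm high to the top of its flat rim.
- box_mouth (a point): Centre of the box's mouth, level with the top of the rim. The mouth is 130 (x) x 184 (y) mm, flared to 144 x 198 mm over its top 8 mm; the rim around it reaches out to 170 x 216 mm. Along both long sides the rim ends in a rolled edge, a round bead 6 mm thick, whose underside lies 12 mm below the top of the rim.
- lid: Green loose lid, 0.45 kg with its clips, lying right way up. Origin: centre of its underside (bottom of the grey seal); z up, y along its long side, x across. Panel 168 (x) x 218 (y) mm, its underside 18 mm and its top 25 mm above the origin. Home on the box: origin 82 mm above the box's origin, panel down on the rim, axes along the box's, either way round.
- lid_handle (a point): Middle of the bridge handle on top of the lid: a bar 20 mm wide (lid x), 90 mm long (lid y), 14 mm high; this point is 43 mm above the lid's origin.
- lid_seal (a point): Middle of the lid's round rubber seal, 5 mm above the lid's origin. The seal is 10 mm high and 132 x 186 mm, 1 mm oversize for the mouth on every side, yielding up to 3.5 mm. Laid on, the lid rides 4 to 8 mm high on it, at times tilted; 2 to 15 N of extra push (most if off centre, and on the high side if tilted) brings the panel hard down on the rim, where it stays.
- clip_nl (a joint): White clip, near left of the lid; hinge at lid x -83, y +60, z 24 mm, axis along lid y. Rad: 0 home, hanging down; 1.57 straight out; 2.4 leaning up, the end. Stays where left. Lid home: the hook meets the rim at 0.4, rides over it by 0.2 under about 6 to 10 N of push inward and a little down near the flap's end, then goes easily and springs the last 0.05 to a hard stop at 0.
- tab_nl: Flap of the near left clip, 36 mm wide, 35 mm from hinge line to end, with a thumb lip 10 mm high across its end. Origin: press point, middle of the lip's outer face, 28 mm along the flap from the hinge line and 12 mm out from it when home. x: outward normal of the flap; z: along the flap to the hinge. It cracks if pushed with more than 22 N.
- clip_nr (a joint): White clip, near right of the lid; hinge at lid x -83, y -60, z 24 mm, axis along lid y. Rad: 0 home, hanging down; 1.57 straight out; 2.4 leaning up, the end. Stays where left. Lid home: the hook meets the rim at 0.4, rides over it by 0.2 under about 6 to 10 N of push inward and a little down near the flap's end, then goes easily and springs the last 0.05 to a hard stop at 0.
- tab_nr: Flap of the near right clip, 36 mm wide, 35 mm from hinge line to end, with a thumb lip 10 mm high across its end. Origin: press point, middle of the lip's outer face, 28 mm along the flap from the hinge line and 12 mm out from it when home. x: outward normal of the flap; z: along the flap to the hinge. It cracks if pushed with more than 22 N.
- clip_fl (a joint): White clip, far left of the lid; hinge at lid x +83, y +60, z 24 mm, axis along lid y. Rad: 0 home, hanging down; 1.57 straight out; 2.4 leaning up, the end. Stays where left. Lid home: the hook meets the rim at 0.4, rides over it by 0.2 under about 6 to 10 N of push inward and a little down near the flap's end, then goes easily and springs the last 0.05 to a hard stop at 0.
- tab_fl: Flap of the far left clip, 36 mm wide, 35 mm from hinge line to end, with a thumb lip 10 mm high across its end. Origin: press point, middle of the lip's outer face, 28 mm along the flap from the hinge line and 12 mm out from it when home. x: outward normal of the flap; z: along the flap to the hinge. It cracks if pushed with more than 22 N.
- clip_fr (a joint): White clip, far right of the lid; hinge at lid x +83, y -60, z 24 mm, axis along lid y. Rad: 0 home, hanging down; 1.57 straight out; 2.4 leaning up, the end. Stays where left. Lid home: the hook meets the rim at 0.4, rides over it by 0.2 under about 6 to 10 N of push inward and a little down near the flap's end, then goes easily and springs the last 0.05 to a hard stop at 0.
- tab_fr: Flap of the far right clip, 36 mm wide, 35 mm from hinge line to end, with a thumb lip 10 mm high across its end. Origin: press point, middle of the lip's outer face, 28 mm along the flap from the hinge line and 12 mm out from it when home. x: outward normal of the flap; z: along the flap to the hinge. It cracks if pushed with more than 22 N.
- mug: Bystander, to be left alone: white mug, 80 mm across, 92 mm high. Origin: centre of its underside.
- ramekin: Bystander, to be left alone: small white bowl, 80 mm across, 45 mm high. Origin: centre of its underside.
- tumbler: Bystander, to be left alone: red tumbler, 72 mm across, 110 mm high. Origin: centre of its underside.
- spray_bottle: Bystander, to be left alone: spray bottle, white with a blue band and head, 89 mm across, 210 mm high. Origin: centre of its underside.
- scrub_brush: Bystander, to be left alone: blue hand brush with white bristles, 55 x 85 x 57 mm. Origin: centre of its underside.
- portion_cups: Bystander, to be left alone: nest of black portion cups, 70 mm across, 69 mm high. Origin: centre of its underside.
- spatula: Bystander, to be left alone: red-handled spatula, 260 mm long, lying. Origin: centre of its underside as it lies.

How it is judged:
On the way, in this order (a step that is already met when the one before it is completed fails the run):
1. the lid sits fully home on the box with all four clips still open (z of lid in the frame of box between 0.079 and 0.084 m and angle between the y axis of lid and the y axis of box, either way round below 0.04 rad and angle between lid's own z axis and vertical below 0.05 rad and x of lid in the frame of box between -0.004 and 0.004 m and y of lid in the frame of box between -0.004 and 0.004 m and value of joint each of clip_nl, clip_nr, clip_fl, clip_fr above 0.25 rad), for 0.2 s.
2. a first clip is snapped home, the other three still open (((value of joint clip_nl below 0.06 rad and value of joint each of clip_nr, clip_fl, clip_fr above 0.25 rad) or (value of joint clip_nr below 0.06 rad and value of joint each of clip_nl, clip_fl, clip_fr above 0.25 rad) or (value of joint clip_fl below 0.06 rad and value of joint each of clip_nl, clip_nr, clip_fr above 0.25 rad) or (value of joint clip_fr below 0.06 rad and value of joint each of clip_nl, clip_nr, clip_fl above 0.25 rad))), for 0.1 s.
3. the clip diagonally opposite is snapped home, the other two still open (((value of joint each of clip_nl, clip_fr below 0.06 rad and value of joint each of clip_nr, clip_fl above 0.25 rad) or (value of joint each of clip_nr, clip_fl below 0.06 rad and value of joint each of clip_nl, clip_fr above 0.25 rad))), for 0.1 s.
At the end, for the whole second after the job is handed in: The lid is home on the box (origin 79 to 84 mm above the box's origin, within 4 mm of centre each way, turned by less than 0.04 rad, level), all four clips are home (angles below 0.06 rad), and the box stands upright and at rest within 30 mm of where it started (z of lid in the frame of box between 0.079 and 0.084 m and angle between the y axis of lid and the y axis of box, either way round below 0.04 rad and angle between each of lid, box's own z axis and vertical below 0.05 rad and x of lid in the frame of box between -0.004 and 0.004 m and y of lid in the frame of box between -0.004 and 0.004 m and value of joint each of clip_nl, clip_nr, clip_fl, clip_fr below 0.06 rad and distance of box from where it was at the start of the episode below 0.03 m and linear speed of each of box, lid below 0.01 m/s); the robot touches nothing.
It fails at once if two clips on the same side or end are home while the other two are not (wrong order) ((value of joint each of clip_nl, clip_nr below 0.06 rad and not (value of joint clip_fl below 0.06 rad) and not (value of joint clip_fr below 0.06 rad)) or (value of joint each of clip_fl, clip_fr below 0.06 rad and not (value of joint clip_nl below 0.06 rad) and not (value of joint clip_nr below 0.06 rad)) or (value of joint each of clip_nl, clip_fl below 0.06 rad and not (value of joint clip_nr below 0.06 rad) and not (value of joint clip_fr below 0.06 rad)) or (value of joint each of clip_nr, clip_fr below 0.06 rad and not (value of joint clip_nl below 0.06 rad) and not (value of joint clip_fl below 0.06 rad))).
It fails at once if a clip is pushed with more than 22 N (contact force between the fingers and tab_nl above 22 N or contact force between the fingers and tab_nr above 22 N or contact force between the fingers and tab_fl above 22 N or contact force between the fingers and tab_fr above 22 N).
It fails at once if the box is shoved more than 30 mm (distance of box from where it was at the start of the episode above 0.03 m).
It fails at once if a bystander is moved more than 30 mm (distance of any of mug, ramekin, tumbler, spray_bottle, scrub_brush, portion_cups, spatula from where it was at the start of the episode above 0.03 m).
It also fails if it takes over 72 s, if anything falls off the work surface, if the arm or the gripper's body presses on something with over 40 N, if the wrist force passes 120 N, or if a joint passes its speed limit or range.

### The arm

A 6-joint arm with a two-finger parallel gripper is mounted at the origin on the work surface. World frame = base frame: x ahead of the robot, y to its left, z up, the work surface at z = 0. Lengths are in m, angles in rad, forces in N, time in s.
With the tool pointing down it reaches from about 0.275 to 1 m from the base axis. Payload 8.4 kg.
Tool frame: the origin (TCP) lies on the centre line of the jaws, within the pads' length; the fingertips stand 17 mm ahead of it and the grasp point (between the pads) lies 2 mm behind it (bot.tcp_to_tips is the z of the fingertips in the tool frame, in m); z points along the fingers, y is the line along which they close (so a half turn about z gives the same grasp; the last joint's range is limited). The gripper opens to 85 mm and grips with 20 to 120 N. Pads are 22 mm wide; open, the fingers measure 114 mm over their backs; the gripper's body (76 mm by 85 mm) begins 54 mm behind the grasp point. The pads swing forward as they close: fully open they stand 13 mm farther back than shut.
Start: joints at [1.113, 0.353, 1.633, -0, 1.155, -0.002], TCP at [0.275, 0.561, 0.216] pointing down, gripper open.
Joint ranges: [-2.63, 2.63], [-0.92, 2.1], [0.06, 2.66], [-1.3, 4.44], [0, 2.69], [-3.02, 3.02]. Speed limits (rad/s): [2.22, 2.22, 2.79, 3.14, 3.14, 3.14].

### API

Orientations are given as a unit quaternion [x, y, z, w].
In Python, from workcell import bot, hand, kinematics, get_obs, vision, hand_in gives the robot as it stands. The module is installed in compiled form; this text tells all that it offers. Calls block until the motion is done:
- bot.reach(position, orientation): joint-space move of the TCP to a pose.
- bot.servo_line(position, ori=None, velocity=0.15): straight line of the TCP; ori=None keeps the orientation; velocity is the mean speed in m/s.
- bot.goto_joints(angles): joint-space move.
- hand.move_gripper(opening, strength=None): finger opening in m; strength is the grip in N (None keeps the last); returns when the fingers have stopped.
- bot.dwell(seconds).
- kinematics.solve_ik(position, orientation): joint angles nearest the present ones, or None.
- get_obs(): the state.
- vision.read_camera(name): name is "side" or "top" or "wrist"; returns a dict with "frame" (400x640x3 uint8, red, green, blue), "intrinsics" (3x3 intrinsics, pixels), "view" (4x4, takes a point from world to camera coordinates). Camera axes: x right, y down, z forward; pixel columns grow to the right and rows downward; lengths in m; the calibration is good to about 2 mm. A picture is of the moment at which its call begins. There is no depth.
A pose or a line that the arm cannot do raises bot.IKError and nothing moves.
- hand_in(): hands the job in; it is judged then, once.
The state is a dict: "time_s": time; "joint_pos": joint angles; "joint_vel": joint speeds; "joint_efforts": joint torques, N m; "position": TCP position; "orientation": TCP orientation; "wrist_force": force on the tool from outside, world axes, zero at the start; "ft_torque": the same for the moment, N m; "gripper_width": finger opening in m; "grip_force": force on a finger pad.
Only numpy, scipy, OpenCV 4.12 (cv2) and the standard library are available. Lean on these libraries where they do the work, as an engineer would, in place of code of your own. Each camera call takes 0.05 s, during which the arm holds its last target. There are 200 camera calls.

## Working session

There is one attempt and no reset: what is moved stays moved. The work goes in short steps, each a Python script; the robot and the scene stay as the last script left them, time stands still between calls to the robot, and variables do not carry over. Pictures are saved under pics/ and viewed, at most 13 in all, crops included, and the job is handed in when it is done.

```bash
mkdir -p pics
cat > h.py <<'E'
import numpy as np, cv2
from workcell import bot, hand, kinematics, get_obs, vision, hand_in
def snap(n,f):
    d=vision.read_camera(n); cv2.imwrite('pics/'+f,cv2.cvtColor(d['frame'],cv2.COLOR_RGB2BGR)); np.savez('pics/'+f[:-4],K=d['intrinsics'],V=d['view'],F=d['frame']); return d
def ray(d,px,z):
    K,V=np.array(d['intrinsics']),np.array(d['view']); R,t=V[:3,:3],V[:3,3]
    c=-R.T@t; r=R.T@np.linalg.solve(K,[px[0],px[1],1.]); return c+r*(z-c[2])/r[2]
def proj(d,p):
    K,V=np.array(d['intrinsics']),np.array(d['view']); q=K@(V[:3,:3]@np.array(p)+V[:3,3]); return q[:2]/q[2]
E
python3 - <<'E'
from h import *
for n in ('top','side'):
    d=snap(n,n+'0.png'); print(n,d['view'].round(3).tolist(),d['intrinsics'].round(1).tolist())
o=get_obs(); print(o)
E
```

```text
top [[0.016, -1.0, 0.019, -0.023], [-0.982, -0.019, -0.188, 0.512], [0.188, -0.016, -0.982, 1.052], [0.0, 0.0, 0.0, 1.0]] [[373.5, 0.0, 316.6], [0.0, 373.5, 195.2], [0.0, 0.0, 1.0]]
side [[0.886, -0.463, 0.01, -0.471], [-0.306, -0.601, -0.738, 0.214], [0.348, 0.651, -0.675, 1.093], [0.0, 0.0, 0.0, 1.0]] [[393.5, 0.0, 318.1], [0.0, 393.5, 198.5], [0.0, 0.0, 1.0]]
{'time_s': 0.1, 'joint_pos': array([ 1.11264385e+00,  3.53592567e-01,  1.63404902e+00,  2.00758834e-06,
        1.15521825e+00, -2.40372268e-03]), 'joint_vel': array([-0.00147855, -0.00022922, -0.00036818, -0.00116141,  0.00136746,
        0.00044909]), 'joint_efforts': array([ 1.07389074e-03, -6.06355333e+01, -3.42824578e+01,  8.52375092e-05,
        3.92220682e-03,  3.93779737e-05]), 'position': array([0.27488772, 0.56080509, 0.21523283]), 'orientation': array([ 2.25907713e-01,  9.74148502e-01, -6.16656803e-04, -1.45509993e-04]), 'wrist_force': array([0.44362321, 0.54961939, 0.23667629]), 'ft_torque': array([-0.00663757,  0.00234583,  0.02988662]), 'grip_force': 0.0, 'gripper_width': 0.08552937762667374}
```

View pics/top0.png

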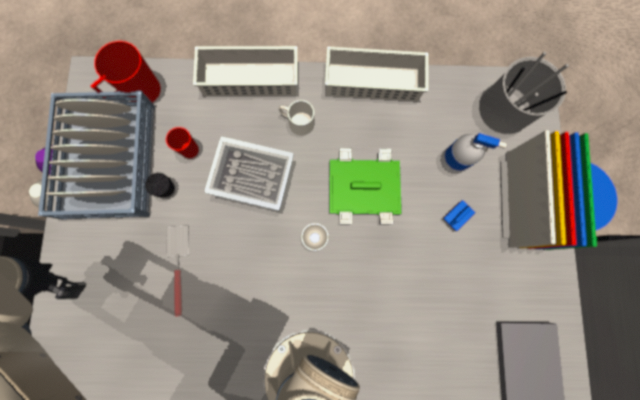

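View pics/side0.png

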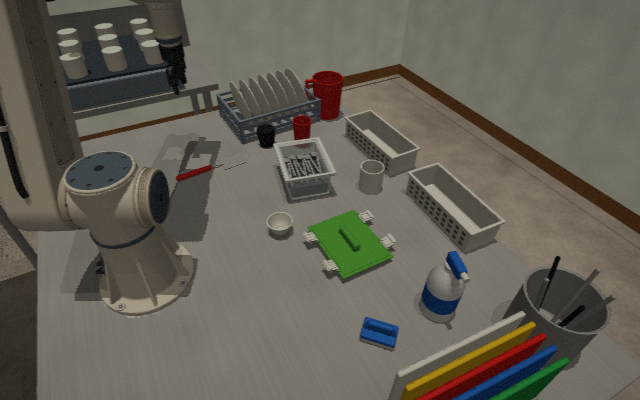

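Top view: the lid is at about px (365,187), the box at (250,173) turned about 10°. The ramekin is between them on the near side at (315,237), the mug on the far side at (300,116). I'll measure both and then look with the wrist camera.

```bash
cat >> h.py <<'E'
def green(F):
    h=cv2.cvtColor(F,cv2.COLOR_RGB2HSV); return cv2.inRange(h,(45,120,50),(75,255,255))
def biggest(m):
    cs,_=cv2.findContours(m,cv2.RETR_EXTERNAL,cv2.CHAIN_APPROX_NONE); return max(cs,key=cv2.contourArea)
def rect(d,c,z):
    P=np.array([ray(d,p,z)[:2] for p in c.reshape(-1,2)])*1000
    (cx,cy),(w,h),a=cv2.minAreaRect(P.astype(np.float32)); 
    b=cv2.boxPoints(((cx,cy),(w,h),a)); e=[b[1]-b[0],b[2]-b[1]]; L=max(e,key=np.linalg.norm)
    ang=np.arctan2(-L[0],L[1]) if L[1]>0 else np.arctan2(L[0],-L[1])
    return np.array([cx,cy])/1000,sorted((w,h)),ang   # yaw of long side from world y
def down(yaw):  # tool down, tool y at 'yaw' from world y... returns quat
    from scipy.spatial.transform import Rotation as R
    y=np.array([-np.sin(yaw),np.cos(yaw),0]); z=np.array([0,0,-1.]); return R.from_matrix(np.c_[np.cross(y,z),y,z]).as_quat()
E
python3 - <<'E'
from h import *
d=vision.read_camera('top');F=d['frame']
g=green(F); g[:, 420:]=0
print('lid',rect(d,biggest(g),0.025))
h=cv2.cvtColor(F,cv2.COLOR_RGB2HSV); m=cv2.inRange(h,(0,0,190),(179,60,255)); 
m[:, :195]=0;m[:,300:]=0;m[:130]=0;m[215:]=0
cv2.imwrite('pics/m.png',m)
print('box',rect(d,biggest(m),0.1)); c=cv2.boxPoints(cv2.minAreaRect(biggest(m)));print(c)
for n,p in dict(mug=(300,116),ram=(315,237),tum=(182,142),cups=(160,186)).items(): print(n,ray(d,p,.08 if n!='ram' else .045).round(3))
w=vision.read_camera('wrist'); V=w['view']; print('wcam',-V[:3,:3].T@V[:3,3],V[:3,:3].round(2).tolist(),w['intrinsics'][0])
lid=rect(d,biggest(g),0.025)[0]; ly=rect(d,biggest(g),.025)[2]
from scipy.spatial.transform import Rotation as R
for a in (ly,ly+np.pi,ly+np.pi/2,ly-np.pi/2): print(a,kinematics.solve_ik([*lid,0.04],down(a)))
E
```

```text
lid (array([ 0.54849255, -0.16118613]), [167.39979553222656, 212.55601501464844], np.float32(0.008910913))
box (array([0.56718835, 0.17931273]), [174.17457580566406, 220.28640747070312], np.float32(-0.2100236))
[[202.97719 192.27716]
 [216.98659 133.69244]
 [293.667   152.02905]
 [279.6576  210.61377]]
mug [0.746 0.039 0.08 ]
ram [ 0.39  -0.012  0.045]
tum [0.657 0.382 0.08 ]
cups [0.525 0.433 0.08 ]
wcam [0.20374444 0.59800102 0.37226375] [[0.44, 0.9, -0.0], [0.85, -0.42, 0.31], [0.28, -0.14, -0.95]] [354.6671272    0.         319.51741327]
0.008910913 [-2.88448357e-01  4.95010708e-01  1.87731112e+00 -4.44089210e-16
  7.69270829e-01 -1.86815560e+00]
3.1505036 [-2.88448357e-01  4.95010708e-01  1.87731112e+00 -4.44089210e-16
  7.69270829e-01  1.27343699e+00]
1.5797073 [-2.88448357e-01  4.95010708e-01  1.87731112e+00 -4.44089210e-16
  7.69270829e-01  2.84423336e+00]
-1.5618855 [-2.88448357e-01  4.95010708e-01  1.87731112e+00 -4.44089210e-16
  7.69270829e-01 -2.97359203e-01]
```

Run:
```python
from h import *
bot.reach([0.567,0.179,0.28],down(-0.21-np.pi/2)); w=snap('wrist','wbox.png')
bot.reach([0.548,-0.161,0.22],down(0.009-np.pi/2)); w=snap('wrist','wlid.png')
print(get_obs()['time_s'],get_obs()['position'])
print('lid',rect(w,biggest(green(w['frame'])),.025))
a=cv2.imread('pics/wbox.png');b=cv2.imread('pics/wlid.png');cv2.imwrite('pics/w1.png',cv2.resize(np.vstack([a,b]),(480,600)))
```

```text
3.3667 [ 0.54851568 -0.15997403  0.22025202]
lid (array([ 0.55125879, -0.15636101]), [174.68478393554688, 213.78443908691406], np.float32(0.00935764))
```

View pics/w1.png

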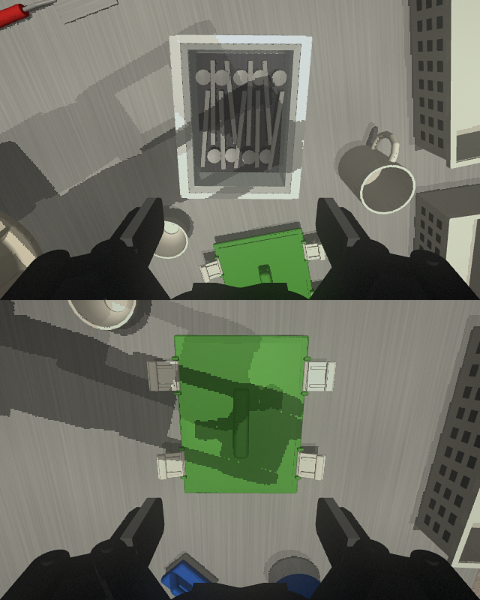

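Wrist views: in the upper half the box's rim spans about (180,40)-(305,195), partly shaded. In the lower half the lid is at (240,415), with four clips lying straight out. I'll refine the corners on enlarged crops.

Run:
```python
import cv2,numpy as np
a=cv2.imread('pics/wbox.png')[30:290,210:440];b=cv2.imread('pics/wlid.png')[30:290,190:460]
s=2.22
a=cv2.resize(a,None,fx=1.6,fy=2.3*1.6/2.3);b=cv2.resize(b,None,fx=1.6,fy=1.6)
cv2.imwrite('pics/c.png',np.hstack([a,b]));print(a.shape,b.shape)
```

```text
(416, 368, 3) (416, 432, 3)
```

View pics/c.png

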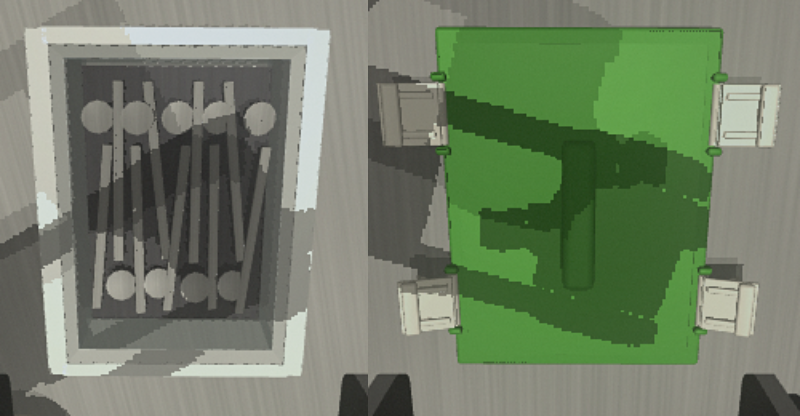

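Run:
```python
from h import *
def ld(f): q=np.load('pics/'+f); return dict(intrinsics=q['K'],view=q['V'],frame=q['F'])
wb,wl=ld('wbox.npz'),ld('wlid.npz'); top=ld('top0.npz')
cb=np.array([(25,29),(330,29),(300,376),(49,374)])/1.6+(210,30)
cm=np.array([(50,45),(307,45),(283,361),(66,361)])/1.6+(210,30)
cl=(np.array([(436,28),(722,29),(696,364),(458,364)])-(368,0))/1.6+(190,30)
for n,d,c,z in(('rim',wb,cb,.1),('mouth',wb,cm,.1),('lid',wl,cl,.025)):
    P=np.array([ray(d,p,z)[:2] for p in c]); e=np.roll(P,-1,0)-P
    L=P[0]+P[1]-P[2]-P[3]; L*=np.sign(L[1]); print(n,P.mean(0).round(4),np.linalg.norm(e,axis=1).round(4),np.arctan2(-L[0],L[1]).round(4))
# handle in lid image
hc=(np.array([(562,141),(594,141),(594,290),(563,290)])-(368,0))/1.6+(190,30)
P=np.array([ray(wl,p,.043+.00)[:2] for p in hc]);print('handle',P.mean(0),np.linalg.norm(np.roll(P,-1,0)-P,axis=1))
# lid clip tabs colour in top
```

```text
rim [0.5681 0.1816] [0.1675 0.2142 0.1673 0.2127] -0.216
mouth [0.5685 0.1826] [0.1423 0.1949 0.1434 0.1949] -0.2199
lid [ 0.5514 -0.1576] [0.1642 0.2147 0.1648 0.2152] 0.0054
handle [ 0.55145993 -0.15770684] [0.01849343 0.09190842 0.01948328 0.09189861]
```

Run:
```python
from h import *
q=down(0.006-np.pi/2)
bot.servo_line([.5515,-.1576,.12],q,.2); f0=get_obs()['wrist_force']
bot.servo_line([.5515,-.1576,.047],q,.1); o=get_obs();print(o['wrist_force']-f0,o['position'])
hand.move_gripper(0.0,60); o=get_obs();print(o['gripper_width'],o['grip_force'],o['wrist_force'],o['position'])
bot.servo_line([.5515,-.1576,.20],q,.15)
bot.reach([.568,.182,.20],down(-.217-np.pi/2)); bot.dwell(.3)
o=get_obs();print(o['time_s'],o['gripper_width'],o['grip_force'],o['wrist_force'],f0,o['position'])
w=snap('wrist','wheld.png');t=snap('top','theld.png');s=snap('side','sheld.png')
cv2.imwrite('pics/h3.png',np.vstack([cv2.imread('pics/wheld.png')[100:],cv2.resize(cv2.imread('pics/sheld.png')[60:320,150:500],(640,300))]))
```

```text
[ 0.60708447  1.8217056  -0.14027752] [ 0.55196921 -0.15774459  0.04750442]
-0.00010479438846142602 0.0 [-0.18752383 -0.03798708 -0.15026992] [ 0.55148976 -0.15760209  0.04697767]
8.4167 -0.00029222599695350067 0.0 [-0.14761925 -0.4758812   0.22423551] [ 0.11022022 -1.1695889   0.30175845] [0.5682161  0.18123527 0.20003937]
```

View pics/h3.png

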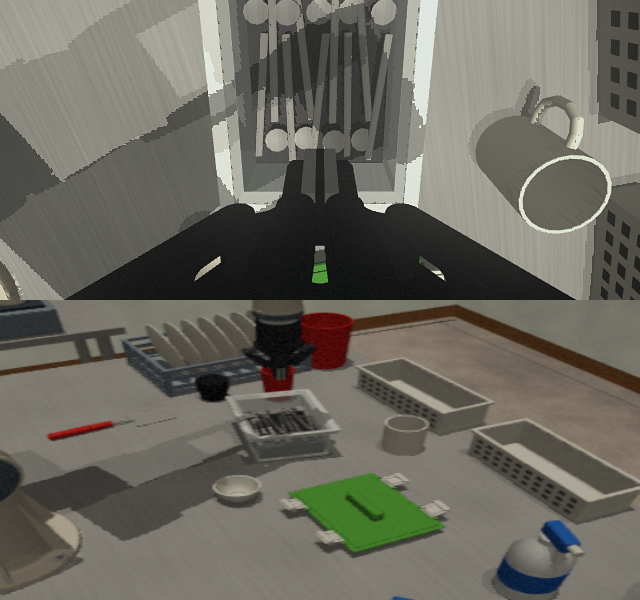

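The picture shows the gripper shut on nothing, with the lid still on the table. The tips are at about (320,250) in the wrist view. I'll check the tips' projection against the calibration.

Run:
```python
from h import *
def ld(f): q=np.load('pics/'+f); return dict(intrinsics=q['K'],view=q['V'],frame=q['F'])
o=get_obs(); p=o['position']; print(p,bot.tcp_to_tips)
tip=p-[0,0,.017]
for n in('wheld','sheld','theld'):
    d=ld(n+'.npz'); print(n,proj(d,tip),'tcp',proj(d,p),'boxc',proj(d,[.568,.182,.1]))
t=ld('theld.npz'); s=ld('sheld.npz')
from scipy.spatial.transform import Rotation as R
V=ld('wheld.npz')['view']; print('cam in tool',R.from_quat(o['orientation']).as_matrix().T@(-V[:3,:3].T@V[:3,3]-p))
# lid centre via side camera: green contour corners at z .025
r=rect(s,biggest(green(s['frame'])),.025);print('lid side',r)
r=rect(t,biggest(green(t['frame'])*(np.arange(640)<420).astype(np.uint8)),.025);print('lid top',r)
m=cv2.imread('pics/theld.png');m=m[120:240,190:430];cv2.imwrite('pics/t4.png',cv2.resize(m,None,fx=3,fy=3))
cv2.imwrite('pics/s4.png',cv2.resize(cv2.imread('pics/sheld.png')[60:260,240:400],None,fx=3,fy=3))
```

```text
[0.56810411 0.181711   0.20001987] 0.017
wheld [317.95455839 239.75932102] tcp [317.82229019 254.54911385] boxc [318.15667265 192.6570346 ]
sheld [302.80088924 135.92013591] tcp [302.71552576 131.48227834] boxc [303.13217171 156.46575068]
theld [242.8835434  163.21143185] tcp [241.72599414 161.41130739] boxc [247.90734327 171.21963633]
cam in tool [ 0.08173287  0.00081113 -0.1569549 ]
lid side (array([ 0.55038202, -0.1631823 ]), [175.23052978515625, 217.43165588378906], np.float32(0.0071042585))
lid top (array([ 0.54791406, -0.16106122]), [164.62838745117188, 213.80279541015625], np.float32(0.018352445))
```

View pics/s4.png

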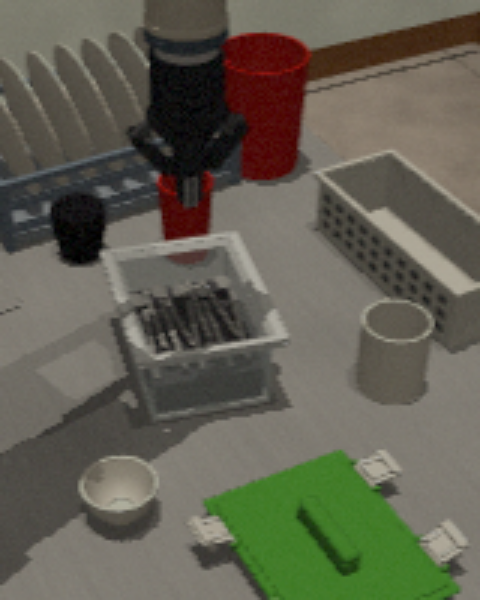

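The tips look about 10 mm higher than the model says in both views, and the fingers felt nothing, so they passed over the bar. I'll straddle the bar part-open, feel down to the panel, back off and close.

```bash
cat >> h.py <<'E'
def F(n=3):
    a=[]
    for _ in range(n): bot.dwell(.02); a.append(get_obs()['wrist_force'])
    return np.mean(a,0)
def guarded(p0,p1,q,step,lim,f0,v=.05,verbose=True):
    """steps from p0 to p1, stop when the force opposing motion (relative to f0) passes lim"""
    p0,p1=np.array(p0,float),np.array(p1,float); L=np.linalg.norm(p1-p0); u=(p1-p0)/L; s=0;log=[]
    while s<L-1e-6:
        s=min(L,s+step); bot.servo_line(p0+u*s,q,v); f=-(F(2)-f0)@u; log.append((round(s*1000,1),round(float(f),1)))
        if f>lim: break
    if verbose: print(log)
    return p0+u*s,f
E
python3 - <<'E'
from h import *
q=down(0.006-np.pi/2); x,y=.5515,-.1576
hand.move_gripper(.05)
bot.reach([x,y,.12],q); bot.servo_line([x,y,.052],q,.15); f0=F(4)
print(get_obs()['time_s'])
p,f=guarded([x,y,.052],[x,y,.018],q,.002,3,f0); o=get_obs(); print(p,f,o['position'],o['time_s'],o['gripper_width'])
bot.servo_line([x,y,p[2]+.003],q,.05)
hand.move_gripper(0,60); o=get_obs();print(o['gripper_width'],o['grip_force'],o['wrist_force'],o['position'],o['time_s'])
E
```

```text
11.0833
[(2.0, 0.0), (4.0, 0.5), (6.0, -0.3), (8.0, 0.0), (10.0, 0.6), (12.0, 0.2), (14.0, 0.0), (16.0, 0.2), (18.0, 0.5), (20.0, 0.1), (22.0, 1.0), (24.0, -0.0), (26.0, 0.0), (28.0, 0.2), (30.0, 0.3), (32.0, 0.2), (np.float64(34.0), -0.1)]
[ 0.5515 -0.1576  0.018 ] -0.11066944080658148 [ 0.55142618 -0.15757054  0.0179083 ] 15.9 0.04980697167624685
0.018505446695660673 58.99657666683197 [-1.92312582  0.30626181  5.45274506] [ 0.55142782 -0.15757336  0.0212702 ] 16.5333
```

Run:
```python
from h import *
q=down(0.006-np.pi/2); x,y=.5515,-.1576
bot.servo_line([x,y,.17],q,.2)
bot.reach([.568,.182,.17],down(-.217-np.pi/2)); bot.dwell(.2)
bot.servo_line([.568,.182,.135],None,.1); bot.dwell(.2)
o=get_obs();print(o['time_s'],o['gripper_width'],o['grip_force'],F(),o['position'])
w=snap('wrist','wh2.png');t=snap('top','th2.png');s=snap('side','sh2.png')
z=o['position'][2]-.0213+.025
g=green(t['frame'])*(np.arange(640)<420).astype(np.uint8);print('lid top',rect(t,biggest(g),z),'side',rect(s,biggest(green(s['frame'])),z))
cv2.imwrite('pics/v5.png',np.vstack([cv2.imread('pics/wh2.png')[100:],cv2.resize(cv2.imread('pics/sh2.png')[60:260,190:430],(360,300)) if 0 else cv2.resize(np.hstack([cv2.imread('pics/sh2.png')[70:230,200:370],cv2.imread('pics/th2.png')[90:250,160:330]]),(640,300))]))
```

```text
19.6083 0.018337324140440182 58.77904951572418 [-0.20456607  0.23636877 -4.74615336] [0.5685119  0.18216835 0.13572452]
lid top (array([0.58542169, 0.07495403]), [48.719215393066406, 103.9455337524414], np.float32(-1.2670734)) side (array([0.56569147, 0.17384819]), [170.2197265625, 219.672119140625], np.float32(-0.22272721))
```

View pics/v5.png

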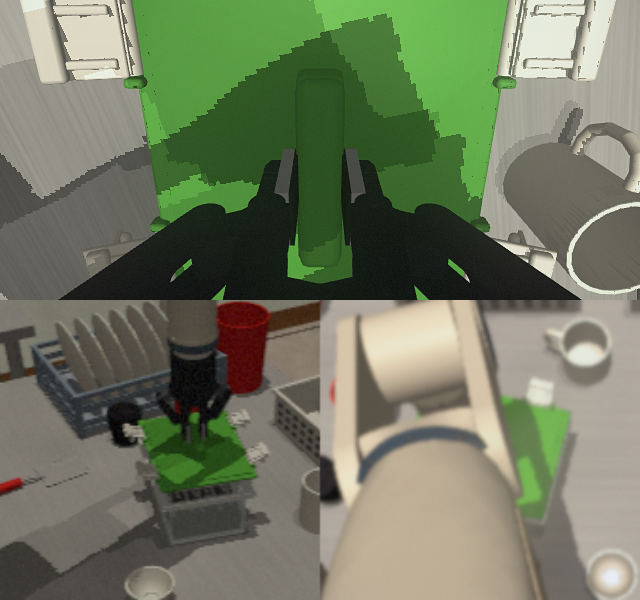

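Wrist view: the lid is held level, with hinge knobs at full-image px (135,182), (505,182), (158,323) and (480,325), and handle ends at rows 170 and 365. I'll locate the lid centre from these and compare it with the box measured in the same camera.

Run:
```python
from h import *
def ld(f): q=np.load('pics/'+f); return dict(intrinsics=q['K'],view=q['V'],frame=q['F'])
w=ld('wh2.npz'); zl=.1357-.0213
nb=[(135,182),(505,182),(480,325),(158,323)]
P=np.array([ray(w,p,zl+.024)[:2] for p in nb]);print('knobs',P.mean(0),np.linalg.norm(np.roll(P,-1,0)-P,axis=1))
L=P[0]+P[1]-P[2]-P[3];print('yaw',np.arctan2(-L[0],L[1]))
H=np.array([ray(w,p,zl+.05)[:2] for p in((320,170),(320,365))]);print('handle',H.mean(0),np.linalg.norm(H[0]-H[1]))
# side: box rim vs lid edges
s=ld('side0.npz')
a=cv2.imread('pics/side0.png')[125:215,265:345];b=cv2.imread('pics/sh2.png')[105:215,260:350]
cv2.imwrite('pics/v6.png',np.hstack([cv2.resize(a,(400,450)),cv2.resize(b,(368,450))]))
```

```text
knobs [0.56912709 0.18204598] [0.16714082 0.07722206 0.16713689 0.07587745]
yaw -0.22181987406025352
handle [0.57031202 0.18701645] 0.0903409083298108
```

View pics/v6.png

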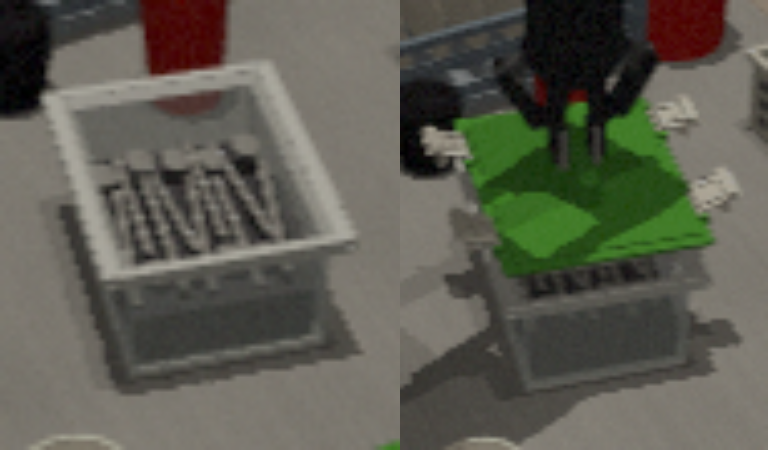

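Run:
```python
from h import *
def ld(f): q=np.load('pics/'+f); return dict(intrinsics=q['K'],view=q['V'],frame=q['F'])
s=ld('side0.npz'); zl=.1357-.0213
b=np.array([(45,100),(270,63),(355,240),(110,278)])/5+(265,125)
B=np.array([ray(s,p,.1)[:2] for p in b]); print('box',B.mean(0),np.linalg.norm(np.roll(B,-1,0)-B,axis=1))
l=np.array([(55,120),(313,243),(110,272)])/4.09+(260,105)
L=np.array([ray(s,p,zl+.025)[:2] for p in l]); print('lid',(L[0]+L[1])/2,np.linalg.norm(L[1]-L[2]),np.linalg.norm(L[0]-L[2]))
print('box TL-BR',(B[0]+B[2])/2)
```

```text
box [0.56638895 0.17286817] [0.16647541 0.21143524 0.1617314  0.20374007]
lid [0.56523811 0.17210188] 0.15949455576673113 0.21473773211162106
box TL-BR [0.56483506 0.17123004]
```

Lid and box centres agree within 1–2 mm in both views. Lowering with force feedback.

Run:
```python
from h import *
q=down(-.217-np.pi/2); x,y=.568,.182; f0=F(4)
bot.servo_line([x,y,.114],q,.1)
p,f=guarded([x,y,.114],[x,y,.099],q,.001,22,f0,v=.03)
o=get_obs(); print(p,f,F()-f0,o['ft_torque'],o['position'],o['time_s'])
```

```text
[(1.0, 0.1), (2.0, 0.2), (3.0, 4.9), (4.0, 9.6), (5.0, 10.0), (6.0, 7.9), (7.0, 5.3), (8.0, 4.5), (9.0, 4.6), (10.0, 5.1), (11.0, 9.2), (12.0, 19.3), (13.0, 28.6)]
[0.568 0.182 0.101] 28.625255410226462 [-12.3163845   -2.65890859  29.25044537] [-0.504139    2.06823706  0.09118486] [0.56801207 0.1819921  0.1032035 ] 23.9167
```

The lid bottomed hard at TCP z 0.1032, and home is predicted at 0.1033. Next I'll release it, check it from the side and wrist cameras, and touch the closed fingertips on the panel to calibrate tip height.

Run:
```python
from h import *
hand.move_gripper(.05)
f=F();print(f)
bot.servo_line([.568,.182,.16],None,.2); f1=F()
c=np.array([.568,.182]); ps=-.217; ex=np.array([np.cos(ps),np.sin(ps)]); q=down(ps)
hand.move_gripper(0)
bot.reach([*(c-45*ex/1000),.20],q); w=snap('wrist','wrel.png'); s=snap('side','srel.png')
bot.servo_line([*(c-45*ex/1000),.115],q,.15); f0=F(4)
p,f=guarded([*(c-45*ex/1000),.115],[*(c-45*ex/1000),.095],q,.002,3,f0,v=.05)
print(get_obs()['position'],get_obs()['time_s'])
bot.servo_line([*(c-45*ex/1000),.15],q,.2)
cv2.imwrite('pics/v7.png',np.vstack([cv2.imread('pics/wrel.png')[:400],cv2.resize(cv2.imread('pics/srel.png')[105:215,215:395],(320,196)).repeat(1,0) if 0 else cv2.copyMakeBorder(cv2.resize(cv2.imread('pics/srel.png')[105:215,215:395],(327,200)),0,0,0,313,0)]))
```

```text
[ 0.31075842 -0.15455474 -0.0956859 ]
[(2.0, -0.1), (4.0, -0.1), (6.0, -0.3), (8.0, 0.0), (10.0, -0.6), (12.0, -0.1), (14.0, -0.0), (16.0, -0.2), (18.0, 0.1), (np.float64(20.0), -0.2)]
[0.52399975 0.19167043 0.09492195] 30.5333
```

View pics/v7.png

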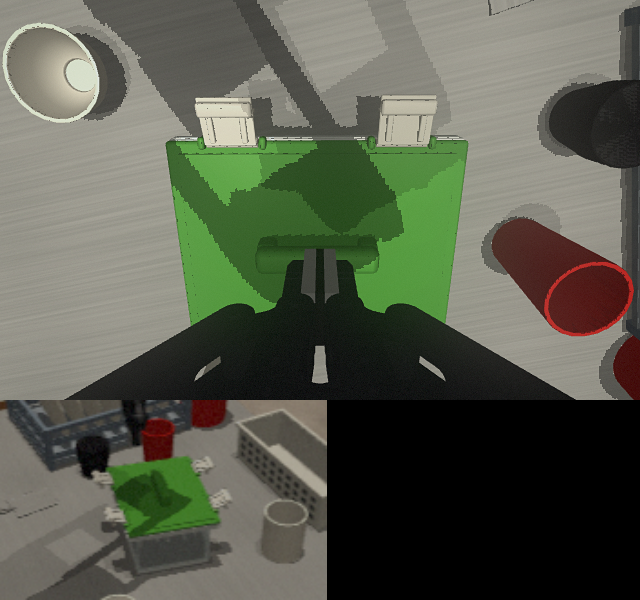

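The lid sits level and centred on the box with its clips standing out. The tips never reached the panel at TCP 0.095, so they sit at least 12 mm behind the TCP. I'll get the tip offset from the wrist picture (near pad edges, row 250) and check IK for tilted clip presses. Neither costs robot time.

```bash
cat >> h.py <<'E'
from scipy.spatial.transform import Rotation as R
C=np.array([.568,.182]); PS=-.217; T=np.radians(25); HZ=.106; D=-.015; HALF=.011
EX=np.array([np.cos(PS),np.sin(PS),0]); EY=np.array([-np.sin(PS),np.cos(PS),0]); UZ=np.array([0,0,1.])
def clip(sx,sy,flip=1):
    out=sx*EX; z=-out*np.sin(T)-UZ*np.cos(T); v=-out*np.cos(T)+UZ*np.sin(T); y=flip*EY
    q=R.from_matrix(np.c_[np.cross(y,z),y,z]).as_quat()
    hinge=np.array([*C,HZ])+.083*out+sy*.06*EY
    def tcp(th,extra=0.):  # finger inner edge at press point of clip angle th, 'extra' outward along flap normal
        n=out*np.cos(th)+UZ*np.sin(th); a=out*np.sin(th)-UZ*np.cos(th)
        return hinge+.028*a+(.012+extra)*n-D*z-HALF*v
    return tcp,q
E
python3 - <<'E'
from h import *
q_=np.load('pics/wrel.npz');d=dict(intrinsics=q_['K'],view=q_['V'])
# pose at that picture: commanded
p=np.array([*(C-.045*EX[:2]),.20]); M=R.from_quat(down(PS)).as_matrix()
for D_ in(.017,0,-.01,-.015,-.02,-.025): print(D_,[proj(d,p+M@[s,0,D_]).round(1).tolist() for s in(.011,0)])
im=q_['F'][225:300,290:350]; cv2.imwrite('pics/tip.png',cv2.cvtColor(cv2.resize(im,None,fx=8,fy=8,interpolation=0),cv2.COLOR_RGB2BGR))
now=get_obs()['joint_pos']
for sx in(-1,1):
  for sy in(1,-1):
    for fl in(1,-1):
      t,q=clip(sx,sy,fl); print(sx,sy,fl,[None if (k:=kinematics.solve_ik(t(th),q)) is None else k.round(2).tolist() for th in(1.8,0)])
print(now.round(2))
E
```

```text
0.017 [[315.9, 217.1], [316.0, 236.2]]
0 [[315.6, 230.1], [315.7, 250.7]]
-0.01 [[315.3, 239.0], [315.5, 260.6]]
-0.015 [[315.2, 243.8], [315.3, 266.0]]
-0.02 [[315.1, 249.0], [315.2, 271.7]]
-0.025 [[315.0, 254.5], [315.1, 277.8]]
-1 1 1 [[0.74, 0.28, 2.14, -0.69, 0.57, -0.05], [0.71, 0.38, 2.15, -0.82, 0.48, 0.07]]
-1 1 -1 [None, None]
-1 -1 1 [[0.54, 0.16, 2.32, -0.74, 0.44, -0.18], [0.51, 0.28, 2.33, -0.98, 0.35, 0.06]]
-1 -1 -1 [[0.54, 0.16, 2.32, -0.74, 0.44, 2.96], None]
1 1 1 [[0.21, 0.84, 1.12, 0.18, 1.58, -1.17], [0.22, 0.87, 1.18, 0.18, 1.5, -1.18]]
1 1 -1 [[0.21, 0.84, 1.12, 0.18, 1.58, 1.97], [0.22, 0.87, 1.18, 0.18, 1.5, 1.96]]
1 -1 1 [[0.08, 0.77, 1.26, 0.12, 1.53, -1.3], [0.08, 0.8, 1.31, 0.13, 1.45, -1.31]]
1 -1 -1 [[0.08, 0.77, 1.26, 0.12, 1.53, 1.84], [0.08, 0.8, 1.31, 0.13, 1.45, 1.83]]
[ 0.35  0.32  1.84 -0.    0.98 -1.01]
```

View pics/tip.png

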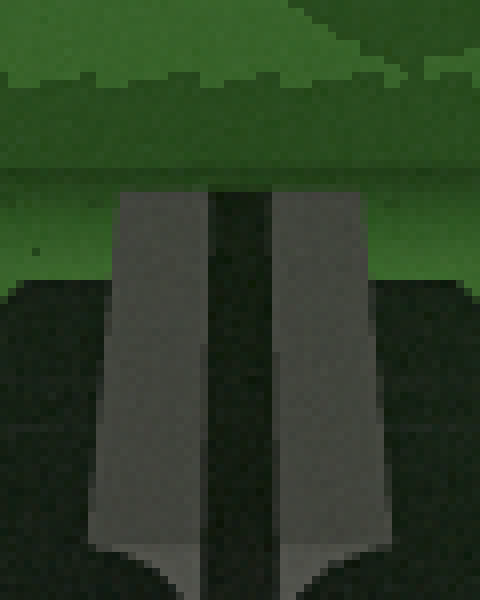

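The pad ends are at row 249, so the tips are about 18–20 mm behind the nominal TCP, which fits the touches. Now the first clip, near left, with force feedback.

```bash
cat >> h.py <<'E'
D=-.018
def press(sx,sy,step=.035,end=-.35):
    tcp,q=clip(sx,sy); up=np.array([0,0,.05])
    bot.reach(tcp(1.75,.02)+up*.6,q); f0=F(2); log=[]
    for th in(1.75,1.3,.9,.55):
        bot.servo_line(tcp(th),q,.12); f=np.linalg.norm(F(1)-f0); log.append((th,round(float(f),1)))
        if f>14: print(log,'STOP'); return
    pk=0
    while th>end:
        th-=step; bot.servo_line(tcp(th),q,.05); f=np.linalg.norm(F(1)-f0); log.append((round(th,2),round(float(f),1)))
        if f>15.5 or (th<.12 and f>9): break
    print(log,F(1)-f0,get_obs()['time_s'])
    bot.servo_line(tcp(th,.02),q,.15)
    bot.servo_line(tcp(th,.03)+up*1.8,q,.25)
E
python3 - <<'E'
from h import *
press(-1,1)
s=snap('side','c1s.png');w=snap('wrist','c1w.png');print(get_obs()['time_s'])
cv2.imwrite('pics/v8.png',np.vstack([cv2.imread('pics/c1w.png')[:300],cv2.copyMakeBorder(cv2.resize(cv2.imread('pics/c1s.png')[115:225,240:360],(327,300)),0,0,0,313,0)]))
E
```

```text
[(1.75, 1.3), (1.3, 0.8), (0.9, 1.3), (0.55, 0.9), (0.52, 1.3), (0.48, 0.8), (0.44, 0.6), (0.41, 1.7), (0.37, 2.0), (0.34, 3.4), (0.3, 4.6), (0.27, 2.6), (0.23, 2.4), (0.2, 2.3), (0.16, 1.8), (0.13, 1.0), (0.09, 1.8), (0.06, 1.4), (0.02, 1.3), (-0.01, 1.6), (-0.05, 7.3), (-0.08, 12.3)] [-10.9297787    3.40641139   4.80075457] 38.0167
38.9083
```

View pics/v8.png

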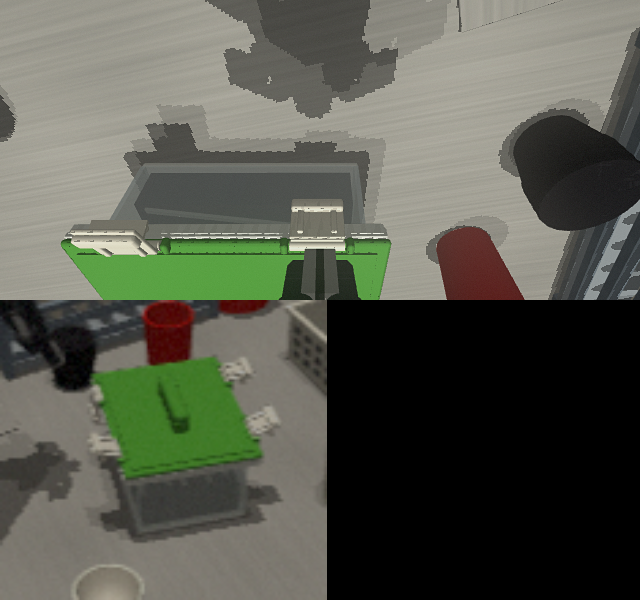

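The near-left clip hangs flat at (320,225) in the wrist view. The hard stop came at -0.05, after a 4.6 N hook ride. Next is the diagonal, far right. I'll use less tilt there to stay clear of the mug.

```bash
sed -i 's/for th in(1.75,1.3,.9,.55)/for th in(1.75,1.25,.8,.45)/' h.py
python3 - <<'E'
import h; from h import *
h.T=np.radians(12)
t,q=clip(1,-1)
assert all(kinematics.solve_ik(t(a),q) is not None for a in(1.75,.5,-.3))
bot.reach([.56,.185,.20],down(PS))
press(1,-1)
s=snap('side','c2s.png');t=snap('top','c2t.png');print(get_obs()['time_s'])
E
```

```text
[(1.75, 1.5), (1.25, 1.3), (0.8, 0.4), (0.45, 1.0), (0.42, 1.5), (0.38, 2.1), (0.34, 0.2), (0.31, 1.3), (0.27, 3.9), (0.24, 4.4), (0.2, 4.5), (0.17, 4.6), (0.13, 2.8), (0.1, 2.1), (0.06, 2.3), (0.03, 2.0), (-0.01, 0.9), (-0.04, 4.9), (-0.08, 8.2), (-0.11, 11.1)] [ 9.91429892 -2.87861345  3.15629946] 46.175
47.0667
```

It gave the same signature: hook ride, drop, then hard stop. Next far left, then near right.

Run:
```python
import h; from h import *
h.T=np.radians(15)
press(1,1)
s=snap('side','c3s.png');print(get_obs()['time_s'])
h.T=np.radians(25)
bot.reach([.56,.185,.20],down(PS))
press(-1,-1)
s=snap('side','c4s.png');w=snap('wrist','c4w.png');t=snap('top','c4t.png');print(get_obs()['time_s'])
cv2.imwrite('pics/v9.png',np.hstack([cv2.resize(cv2.imread('pics/c4s.png')[115:225,240:360],(436,400)),cv2.resize(cv2.imread('pics/c4t.png')[110:230,190:300],(364,400))]))
```

```text
[(1.75, 2.0), (1.25, 0.3), (0.8, 0.4), (0.45, 0.5), (0.42, 0.5), (0.38, 0.7), (0.34, 0.6), (0.31, 0.4), (0.27, 1.9), (0.24, 2.8), (0.2, 4.4), (0.17, 4.3), (0.13, 4.9), (0.1, 2.9), (0.06, 2.3), (0.03, 0.5), (-0.01, 2.3), (-0.04, 5.2), (-0.08, 8.3), (-0.11, 9.7)] [ 9.26494596 -3.22669976  2.89038628] 53.3667
54.2083
[(1.75, 0.5), (1.25, 2.6), (0.8, 1.3), (0.45, 1.9), (0.42, 1.2), (0.38, 1.8), (0.34, 1.7), (0.31, 3.2), (0.27, 4.9), (0.24, 4.3), (0.2, 3.7), (0.17, 2.2), (0.13, 1.7), (0.1, 1.0), (0.06, 1.8), (0.03, 0.4), (-0.01, 0.8), (-0.04, 3.9), (-0.08, 10.4)] [-10.50427681   2.72553744   3.68306272] 61.075
62.1583
```

View pics/v9.png

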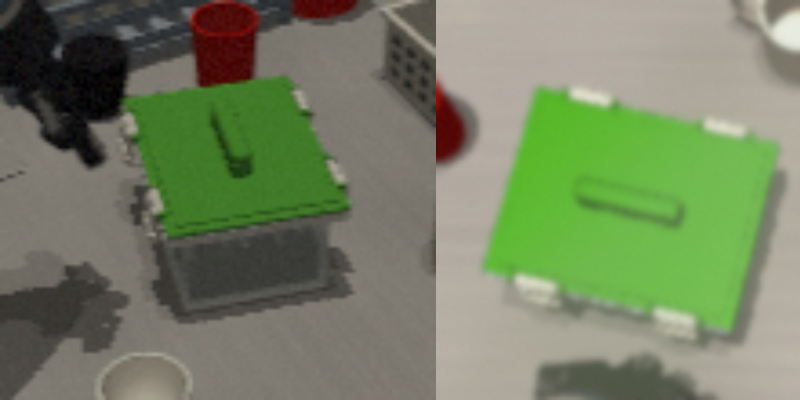

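All four clips hang flat against the rim (top crop at (590,97), (725,127), (537,290) and (675,322)), the lid is level, and the arm is clear. Handing in.

```bash
python3 -c "
from h import *
print(hand_in())"
```

```text
the job is handed in; nothing more can be done
None
```

The lid is pressed home on the box and all four clips are snapped down (near left, then far right diagonally, far left, near right); handed in at about 62 s, with the highest clip force I measured 12.3 N and no verdict returned.

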